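# Open the terminal cover of the track power supply

### The job

The power supply for the slot-car track is about to be wired up. Press its terminal cover's snap tab in, then push the released cover back off its seat with your fingertips until the whole terminal well lies open, and leave the cover lying flat on top of the case. Do not pinch or lift the cover, and leave everything else on the bench and on the case where it is.

Things in the scene. Friction and masses are not known exactly. Their poses are not given: they have to be found in the camera images.
- supply: Enclosed bench power supply: flat bare-metal case 236 long (its x) x 115 wide (y) x 50 high, screwed to the bench. Origin: centre of its underside. Its -x end holds the sunken terminal well, shut by the cover; from x = -48 to +118 the top is a flat deck at z = 50 (vents are flush). A groove in its middle (40 wide, 12 deep, x -48 to +42) leaves room for the pressed tab. A motor stands near the +x end.
- well (a point): Centre of the terminal well's mouth, level with the deck (supply frame x -81, y 0, z 50). The well spans x -114 to -48, |y| < 46, with screw terminals inside. Beside it the side sheets rise to z = 58 (|y| > 54), with lips 3 thick folded in over the cover's edges (x -114 to -62, |y| > 48), so the cover leaves only by sliding along the supply's +x over the deck.
- keeper (a point): Top centre of the fixed keeper bar across the middle of the case's -x end (supply frame x -116, y 0, z 60). It is 40 wide and 4 thick, and bridges a slot; the tab's tail runs under it and its barb hooks behind it, which stops the cover from sliding.
- cover: Slide-off terminal cover, loose: grey plastic plate 72 (x) x 104 (y) x 3.5 thick, about 80 g with its tab. Origin: centre of the plate's underside, axes as the supply's. Seated at x -76, y 0, z 50 of the supply; latched, it moves 2 mm at most. Released, it slides along the supply's +x: barb free after 14 mm, out of the lips after 52, plate past the well after 64, the tab's 14 mm tail after 78.
- tab_pad (a point): Middle of the top of the snap tab's thumb pad, on the cover (cover frame x -14, y 0, z 9 unpressed). Pad 17 (x) x 30 (y), slightly sloping, on a springy tongue in the cover's middle, hinged 34 mm along +x from here. Press it down: 2 N starts it, about 6 N here takes it fully in; nearer the ridge up to 8 N. The keeper bar's near face is 24 mm along -x when seated.
- tab_ridge (a point): Middle of the top of the thumb ridge at the pad's +x end (cover frame x -4, y 0, z 17): 4 thick, 30 wide, 8 higher than the pad. Part of the tab. Pushing its -x face along +x slides the released cover. Once the barb is past the keeper the pad need not stay pressed, and the cover may be pushed by ridge, pad or edge.
- tab (a joint): Tongue angle of the snap tab, rad: 0 at rest (latched), 0.16 fully pressed (hard stop). Unlatches above about 0.1, i.e. with the pad's centre some 3.4 mm down; fully in is about 5.4 mm down. Springs back when let go.
- motor: Bystander: small can motor, 20 x 34 x 20 high, standing on the case's deck near its +x end. Origin: centre of its underside.
- glue: Bystander: small dropper bottle, 28 across, 75 high, beside the case. Origin: centre of its underside.
- driver: Bystander: screwdriver 150 long (x), 26 thick, lying beside the case. Origin: at its middle, on the bench.
- jar: Bystander: small clear jar, 40 across, 35 high, near the case. Origin: centre of its underside.
- tape: Bystander: roll of tape, 84 across, 25 high. Origin: centre of its underside.
- tray: Bystander: open parts tray, 100 x 80 x 22 high. Origin: centre of its underside.
- chassis: Bystander: model-car chassis on four wheels, 120 x 82 x 32 high. Origin: on the bench below its middle.
Things that resemble listed ones, but are neither listed nor needed, are in the scene too. There is more than one size of the cover; the one meant has the size given above.

How it is judged:
On the way, in this order (a step that is already met when the one before it is completed fails the run):
1. the snap tab is pressed in far enough to unlatch (value of joint tab above 0.08 rad), for 0.1 s.
2. the released cover is pushed past the terminal well (x of cover in the frame of supply above -0.014 m), for 0.1 s.
At the end, for the whole second after the job is handed in: The cover lies at rest and flat (within 0.06 rad) on the case's top, its plate past the terminal well: its origin is at x > -14 mm (at least 62 mm from its seat) and z = 46 to 55 mm in the supply's frame (x of cover in the frame of supply above -0.014 m and z of cover in the frame of supply between 0.046 and 0.055 m and angle between cover's own z axis and vertical below 0.06 rad and linear speed of cover below 0.02 m/s); the robot touches nothing.
It fails at once if the cover is lifted more than 20 mm off the case, or tipped by more than 0.3 rad (z of cover in the frame of supply above 0.07 m or angle between cover's own z axis and vertical above 0.3 rad).
It fails at once if something else on the bench or on the case is moved by more than 25 mm (distance of any of motor, glue, driver, jar, tape, tray, chassis from where it was at the start of the episode above 0.025 m).
It also fails if it takes over 35 s, if anything falls off the work surface, if the arm or the gripper's body presses on something with over 40 N, if the wrist force passes 120 N, or if a joint passes its speed limit or range.

### The arm

A 6-joint arm with a two-finger parallel gripper is mounted at the origin on the work surface. World frame = base frame: x ahead of the robot, y to its left, z up, the work surface at z = 0. Lengths are in m, angles in rad, forces in N, time in s.
With the tool pointing down it reaches from about 0.3 to 0.775 m from the base axis. Payload 14.6 kg.
Tool frame: the origin (TCP) lies midway between the tips of the shut fingers; the grasp point (between the pads) lies 19 mm behind it (ctrl.tcp_to_grasp is the distance from the TCP to the grasp point, in m); x points along the fingers, y is the direction in which the jaws open and shut, and the axes are right-handed (so a half turn about x gives the same grasp; the last joint's range is limited). The gripper opens to 94 mm and grips with 3 to 60 N. Pads are 16 mm wide; open, the fingers measure 119 mm over their backs; the gripper's body (75 mm by 177 mm) begins 78 mm behind the grasp point.
Start: joints at [1.259, 0.3, 1.521, -0, 1.321, -0.067], TCP at [0.133, 0.534, 0.205] pointing down, gripper open.
Joint ranges: [-3.03, 3.03], [-0.79, 2.21], [0.23, 2.52], [-1.04, 4.18], [0, 3.07], [-2.55, 2.55]. Speed limits (rad/s): [2.22, 2.22, 2.57, 3.14, 3.14, 3.14].

### API

Orientations are given as [roll, pitch, yaw] about the fixed x, y, z axes, in that order (R = Rz(yaw) Ry(pitch) Rx(roll)).
In Python, from station import ctrl gives the robot as it stands.
- The arm moves only by the tool jog_arm, never from a script. Its argument "rows" is one flat list of numbers, 7 for each row, row after row: the shift along the world's x, y, z in m, then the turn, a rotation vector about the world's x, y, z in degrees, then the closure, from 0 (fully open) to 1 (shut). A call has 1 to 8 rows; each row shifts and turns the commanded pose from where the row before left it; what a row does not reach is not made up. A row lasts 1/12 s, in which the tool goes at most 41.7 mm and 7.16 degrees, less where a joint would pass 70% of its speed; a pose out of reach is approached as far as the arm can. A call with a gripper value outside its range is refused whole. The fingers move at their own pace and stop on an object; "squeeze" is the grip in N (left out, the last holds). Time passes only in rows, so rows that do not move let the fingers close. It gives the time, the measured TCP pose, the force and the opening at its end, in the units of the state.
- ctrl.get_obs(): the state, without advancing time (a new reading comes with each control period).
- ctrl.camera(name): name is "scene" or "side" or "wrist"; returns (picture, depth): 400x640x3 uint8, red, green, blue; 400x640 float32, m along the optical axis (not along the pixel's ray), 0 where there is no reading.
- ctrl.camera_model(name): a dict with "K" (3x3 intrinsics, pixels), "dist" ([k1, k2, p1, p2, k3] as OpenCV has them; the pictures are not rectified), "extrinsics" (4x4, takes a point from camera to world coordinates). Camera axes: x right, y down, z forward; pixel columns grow to the right and rows downward; lengths in m; the calibration is good to about 2 mm. A picture is of the moment at which its call begins: read the wrist's pose just before it. camera_model takes no time and is no camera call; for the wrist camera it gives the pose at the moment of the call.
- ctrl.hand_in(): hands the job in, once; it reports no verdict.
The state is a dict: "time_s": time; "qpos": joint angles; "joint_vel": joint speeds; "tau": joint torques, N m; "ee_pos": TCP position; "eef_rot": TCP orientation; "force": force on the tool from outside, world axes, zero at the start; "moment": the same for the moment, N m; "grip_width": finger opening in m.
Only numpy, scipy, OpenCV 4.12 (cv2) and the standard library are available. Lean on these libraries where they do the work, as an engineer would, in place of code of your own. Each camera call takes 0.05 s, during which the arm holds its last target.

## Working session

There is one attempt and no reset: what is moved stays moved. The work goes in short steps, Python scripts to look and compute and a tool call to move; the robot and the scene stay as the last step left them, time stands still between calls to the robot, and variables do not carry over. Pictures are saved under pics/ and viewed, and the job is handed in when it is done.

Besides the shell and the picture viewer there is one more tool, called after "Emit:" as name(argument=value, ...) on one line, values as JSON. jog_arm: Moves the arm, as the interface text tells. Its arguments: {"type":"object","properties":{"rows":{"type":"array"},"squeeze":{"type":"number"}},"required":["rows"]}

```bash
ls; mkdir -p pics; python3 - <<'E'
from station import ctrl
import cv2,numpy as np
print(ctrl.get_obs())
for n in ["scene","side"]:
    m=ctrl.camera_model(n); p,d=ctrl.camera(n)
    cv2.imwrite(f"pics/{n}0.png",p[:,:,::-1]); np.savez(f"{n}0.npz",p=p,d=d,K=m["K"],dist=m["dist"],E=m["extrinsics"])
    print(n,m)
E
```

```text
pics
{'time_s': 0.0, 'qpos': array([ 1.25944519e+00,  3.00464894e-01,  1.52156930e+00,  3.62289092e-06,
        1.32069312e+00, -6.66328095e-02]), 'joint_vel': array([-0.00078903, -0.00052991,  0.00121357, -0.0005679 ,  0.00036079,
        0.00187402]), 'tau': array([ 3.82828721e-04, -5.31811309e+01, -3.52726436e+01,  7.08091585e-02,
        2.45242351e-02, -7.36947868e-05]), 'ee_pos': array([0.13319645, 0.53336381, 0.20489471]), 'eef_rot': array([-1.64052182,  1.56966166, -1.88524105]), 'force': array([ 0.13617531, -0.1058382 ,  0.71052027]), 'moment': array([-0.03583014,  0.02322589,  0.01164734]), 'grip_width': 0.09399989807649245}
scene {'K': array([[514.76723958,   0.        , 314.70744148],
       [  0.        , 514.76723958, 204.64338681],
       [  0.        ,   0.        ,   1.        ]]), 'dist': array([-0.01364548,  0.        ,  0.        ,  0.        ,  0.        ]), 'extrinsics': array([[-0.13484149,  0.58918461, -0.7966676 ,  1.5763208 ],
       [ 0.99062099,  0.06223719, -0.12164121,  0.16211365],
       [-0.02208678, -0.80559793, -0.59205079,  0.87135332],
       [ 0.        ,  0.        ,  0.        ,  1.        ]])}
side {'K': array([[405.66661234,   0.        , 320.62965897],
       [  0.        , 405.66661234, 193.44327616],
       [  0.        ,   0.        ,   1.        ]]), 'dist': array([-0.08010719,  0.        ,  0.        ,  0.        ,  0.        ]), 'extrinsics': array([[ 0.99882453, -0.03392532,  0.03462112,  0.44943864],
       [-0.04716567, -0.51551747,  0.85558   , -0.99682897],
       [-0.01117803, -0.85620722, -0.51651161,  0.68727144],
       [ 0.        ,  0.        ,  0.        ,  1.        ]])}
```

View pics/scene0.png

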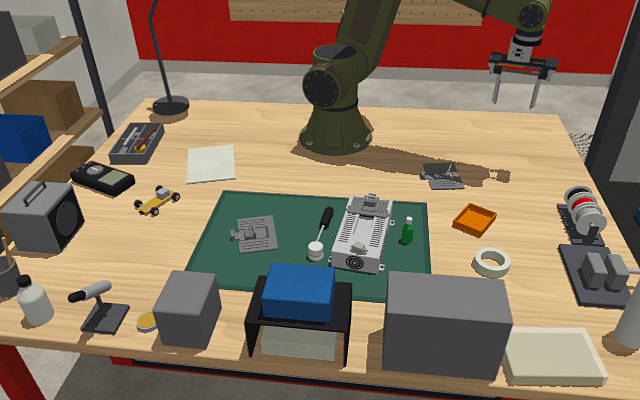

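View pics/side0.png

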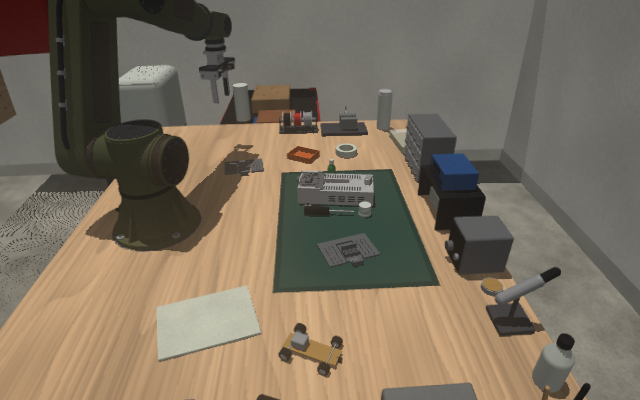

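The scene view shows the supply at about (362,232). The cover-like plates are on the supply at (370,205), loose on the mat at (255,234) and loose on the bench at (442,175). Next I'll enlarge the supply.

```bash
python3 - <<'E'
import cv2,numpy as np
a=np.load("scene0.npz")["p"][180:285,310:430,::-1]; b=np.load("side0.npz")["p"][150:230,285:390,::-1]
a=cv2.resize(a,(600,525),interpolation=cv2.INTER_CUBIC); cv2.imwrite("pics/c1.png",a)
cv2.imwrite("pics/c2.png",cv2.resize(b,(735,560),interpolation=cv2.INTER_CUBIC))
E
cat > h.py <<'E'
import cv2,numpy as np
def pts(f):
    z=np.load(f);K,di,E,d=z["K"],z["dist"],z["E"],z["d"]
    v,u=np.mgrid[0:400,0:640]
    n=cv2.undistortPoints(np.stack([u,v],-1).reshape(-1,1,2).astype(np.float64),K,di).reshape(400,640,2)
    P=np.concatenate([n*d[...,None],d[...,None]],-1)@E[:3,:3].T+E[:3,3]
    P[d==0]=np.nan
    return P,z["p"]
E
python3 - <<'E'
from h import *
P,p=pts("scene0.npz")
for (u,v) in [(370,197),(370,205),(340,225),(390,215),(388,270),(332,262),(384,235),(360,235),(352,263),(334,255),(386,265)]: print(u,v,P[v,u].round(4))
E
```

```text
370 197 [0.4272 0.1395 0.055 ]
370 205 [0.4669 0.1413 0.0572]
340 225 [0.5546 0.0698 0.0527]
390 215 [0.4669 0.196  0.0281]
388 270 [0.6522 0.1963 0.0014]
332 262 [0.6501 0.0596 0.0118]
384 235 [0.5746 0.1819 0.0462]
360 235 [0.5859 0.1227 0.0503]
352 263 [0.6566 0.1089 0.0195]
334 255 [0.6544 0.065  0.0391]
386 265 [0.6343 0.191  0.0009]
```

View pics/c1.png

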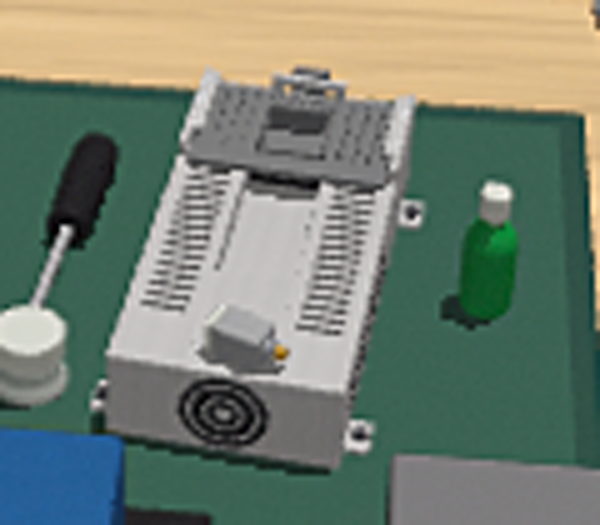

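View pics/c2.png

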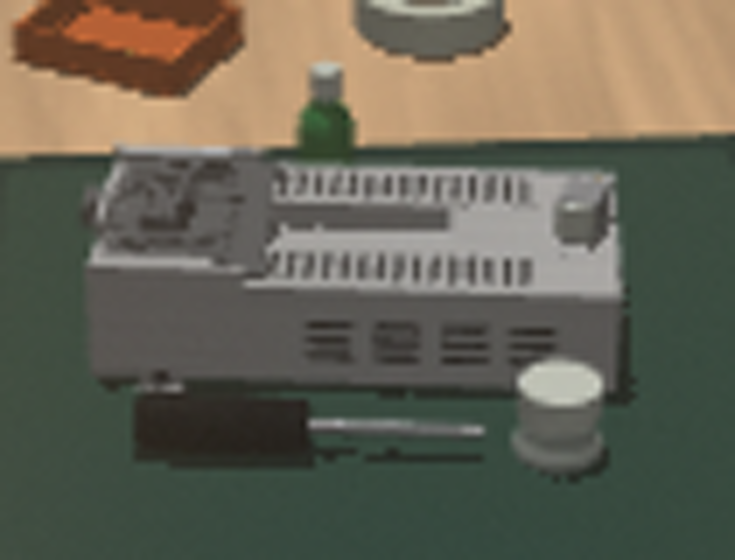

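The supply's cover is the one at (370,205) in the scene picture: it is seated under the case's lips and hooked by the keeper. The loose plates at (255,234) and (442,175) aren't on the case. I'll move above it for a wrist look, after finding the rough pose.

```bash
python3 - <<'E'
from h import *
from scipy.spatial.transform import Rotation as R
from station import ctrl
o=ctrl.get_obs(); M=R.from_euler('xyz',o['eef_rot']).as_matrix(); print(M.round(3))
m=ctrl.camera_model("wrist"); print(m["extrinsics"].round(3),m["K"][0,0])
for f in ["scene0.npz","side0.npz"]:
    P,p=pts(f)
    s=(P[...,2]>0.044)&(P[...,2]<0.062)&(P[...,0]>.36)&(P[...,0]<.7)&(P[...,1]>.03)&(P[...,1]<.24)
    s[:, :]=s
    Q=P[s]; n,l,st,c=cv2.connectedComponentsWithStats(s.astype(np.uint8)); i=1+st[1:,4].argmax(); Q=P[l==i]
    print(f,len(Q),cv2.minAreaRect(Q[:,:2].astype(np.float32)*1000))
E
```

```text
[[-0.     0.242  0.97 ]
 [-0.001  0.97  -0.242]
 [-1.    -0.001 -0.   ]]
[[ 0.242  0.945  0.22   0.07 ]
 [ 0.97  -0.235 -0.056  0.549]
 [-0.001  0.227 -0.974  0.384]
 [ 0.     0.     0.     1.   ]] 327.9508643414558
scene0.npz 2348 ((541.2184448242188, 128.48712158203125), (115.909912109375, 248.18702697753906), 82.86372375488281)
side0.npz 1307 ((539.76953125, 127.29105377197266), (127.09494018554688, 246.04820251464844), 84.98314666748047)
```

Emit:
jog_arm(rows=[0.02,-0.025,0.003,0,0,0,0,0.02,-0.025,0.003,0,0,1,0,0.02,-0.025,0.003,0,0,1,0,0.02,-0.025,0.003,0,0,1,0,0.02,-0.025,0.003,0,0,1,0,0.02,-0.025,0.003,0,0,1,0,0.02,-0.025,0.003,0,0,1,0,0.02,-0.025,0.003,0,0,1,0])

```text
time_s: 0.77
ee_pos: [0.2939, 0.3322, 0.2294]
eef_rot: [-2.305, 1.571, -2.427]
force: [-0.0, 1.2, 0.5]
grip_width: 0.0939
```

Emit:
jog_arm(rows=[0.02,-0.025,0.003,0,0,0,0,0.02,-0.025,0.003,0,0,0,0,0.02,-0.025,0.003,0,0,0,0,0.02,-0.025,0.003,0,0,0,0,0.02,-0.025,0.003,0,0,0,0,0.02,-0.025,0.003,0,0,0,0,0.02,-0.025,0.003,0,0,0,0,0.02,-0.025,0.003,0,0,0,0])

```text
time_s: 1.43
ee_pos: [0.4539, 0.1321, 0.2535]
eef_rot: [-2.926, 1.571, -3.049]
force: [-0.1, 1.0, 0.4]
grip_width: 0.0937
```

Emit:
jog_arm(rows=[0,0,0,0,0,0,0,0,0,0,0,0,0,0])

```text
time_s: 1.6
ee_pos: [0.4537, 0.1326, 0.253]
eef_rot: [-2.874, 1.57, -2.999]
force: [0.3, -0.5, -0.9]
grip_width: 0.0937
```

```bash
python3 - <<'E'
from station import ctrl
import cv2,numpy as np
o=ctrl.get_obs(); m=ctrl.camera_model("wrist"); p,d=ctrl.camera("wrist")
print(o["ee_pos"],o["time_s"],o["force"])
cv2.imwrite("pics/w1.png",p[:,:,::-1]); np.savez("w1.npz",p=p,d=d,K=m["K"],dist=m["dist"],E=m["extrinsics"])
E
```

```text
[0.45365348 0.13263585 0.25302245] 1.6 [ 0.26602323 -0.47783329 -0.89328821]
```

View pics/w1.png

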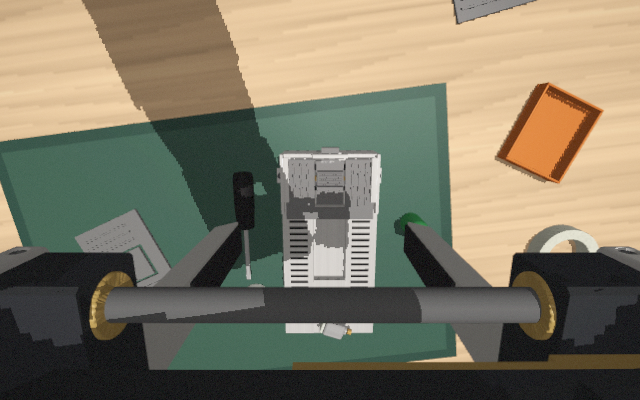

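The wrist view shows the seated cover at (330,185), the keeper at about (330,152), the pad at about (330,180) and the motor at (337,330). The mat plate at (130,240) is a spare.

```bash
python3 - <<'E'
from h import *
P,p=pts("w1.npz")
cv2.imwrite("pics/w1c.png",cv2.resize(p[145:225,275:388,::-1],(791,560),interpolation=cv2.INTER_CUBIC))
for v in range(146,226,3): print(v,[tuple((P[v,u]*1000).round(0).astype(int)) for u in (322,330,338)])
for v in (170,200): print(v,[tuple((P[v,u]*1000).round(0).astype(int)) for u in range(276,388,4)])
E
```

```text
146 [(np.int64(420), np.int64(136), np.int64(1)), (np.int64(421), np.int64(147), np.int64(1)), (np.int64(422), np.int64(157), np.int64(3))]
149 [(np.int64(419), np.int64(136), np.int64(60)), (np.int64(420), np.int64(145), np.int64(60)), (np.int64(421), np.int64(154), np.int64(62))]
152 [(np.int64(422), np.int64(136), np.int64(61)), (np.int64(423), np.int64(145), np.int64(59)), (np.int64(424), np.int64(154), np.int64(61))]
155 [(np.int64(425), np.int64(136), np.int64(61)), (np.int64(426), np.int64(145), np.int64(61)), (np.int64(428), np.int64(154), np.int64(60))]
158 [(np.int64(430), np.int64(135), np.int64(53)), (np.int64(431), np.int64(144), np.int64(54)), (np.int64(432), np.int64(153), np.int64(52))]
161 [(np.int64(433), np.int64(135), np.int64(53)), (np.int64(434), np.int64(144), np.int64(52)), (np.int64(435), np.int64(153), np.int64(52))]
164 [(np.int64(436), np.int64(134), np.int64(54)), (np.int64(438), np.int64(143), np.int64(52)), (np.int64(439), np.int64(153), np.int64(54))]
167 [(np.int64(440), np.int64(134), np.int64(53)), (np.int64(441), np.int64(143), np.int64(52)), (np.i
[... 4623 characters left out ...]
p.int64(54)), (np.int64(480), np.int64(136), np.int64(51)), (np.int64(481), np.int64(141), np.int64(52)), (np.int64(481), np.int64(145), np.int64(53)), (np.int64(482), np.int64(150), np.int64(52)), (np.int64(493), np.int64(156), np.int64(9)), (np.int64(483), np.int64(159), np.int64(53)), (np.int64(483), np.int64(164), np.int64(54)), (np.int64(484), np.int64(169), np.int64(53)), (np.int64(484), np.int64(173), np.int64(55)), (np.int64(485), np.int64(178), np.int64(54)), (np.int64(486), np.int64(183), np.int64(53)), (np.int64(485), np.int64(187), np.int64(58)), (np.int64(485), np.int64(192), np.int64(59)), (np.int64(501), np.int64(205), np.int64(0)), (np.int64(502), np.int64(210), np.int64(1))]
```

View pics/w1c.png

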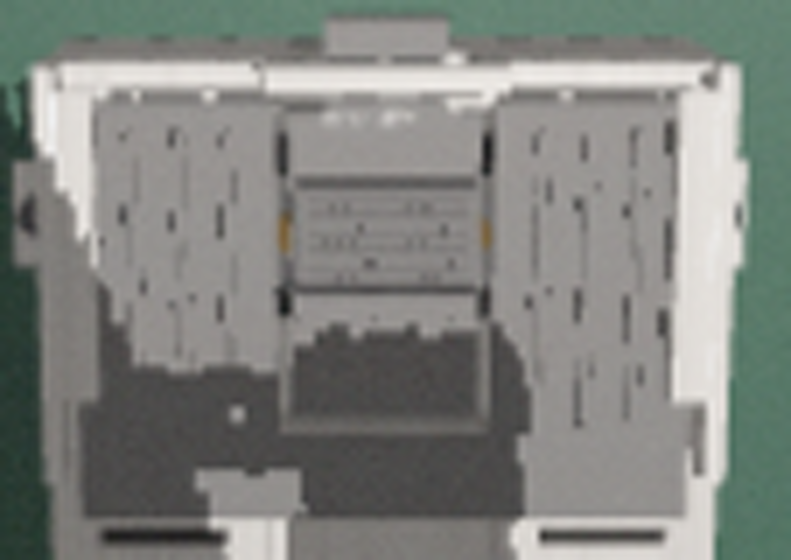

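Emit:
jog_arm(rows=[-0.002,0.008,-0.02,0,0,0,1,0,0,-0.02,0,0,0,1,0,0,-0.02,0,0,0,1,0,0,-0.02,0,0,0,1,0,0,-0.02,0,0,0,1,0,0,-0.02,0,0,0,1,0,0,-0.02,0,0,0,1,0,0,-0.02,0,0,0,1], squeeze=20)

```text
time_s: 2.32
ee_pos: [0.4504, 0.1427, 0.0925]
eef_rot: [2.787, 1.571, 2.666]
force: [1.0, -0.2, -0.7]
grip_width: 0.0439
```

Emit:
jog_arm(rows=[0,0,-0.01,0,0,0,1,0,0,-0.005,0,0,0,1,0,0,0,0,0,0,1,0,0,0,0,0,0,1])

```text
time_s: 2.65
ee_pos: [0.4515, 0.142, 0.0792]
eef_rot: [0.38, 1.57, 0.258]
force: [-0.4, 0.1, 1.0]
grip_width: 0.0175
```

```bash
python3 - <<'E'
from station import ctrl
import cv2,numpy as np
from scipy.spatial.transform import Rotation as R
o=ctrl.get_obs(); print(o["ee_pos"],o["force"],o["grip_width"],R.from_euler('xyz',o['eef_rot']).as_matrix().round(3))
for n,(a,b,c,d_) in {"wrist":(0,400,0,640),"side":(150,220,285,390),"scene":(170,285,310,430)}.items():
    m=ctrl.camera_model(n); p,d=ctrl.camera(n); np.savez(f"{n}2.npz",p=p,d=d,K=m["K"],dist=m["dist"],E=m["extrinsics"])
    q=p[a:b,c:d_,::-1]; s=1 if n=="wrist" else 5
    cv2.imwrite(f"pics/{n}2.png",cv2.resize(q,None,fx=s,fy=s,interpolation=cv2.INTER_CUBIC))
E
```

```text
[0.45150394 0.14199667 0.07918697] [-0.43198992  0.09318094  1.04530926] 0.01749789227500331 [[ 0.001  0.122  0.993]
 [ 0.     0.993 -0.122]
 [-1.     0.     0.001]]
```

View pics/wrist2.png

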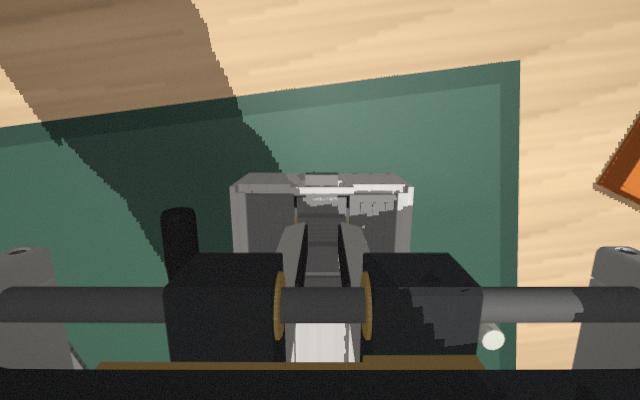

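View pics/side2.png

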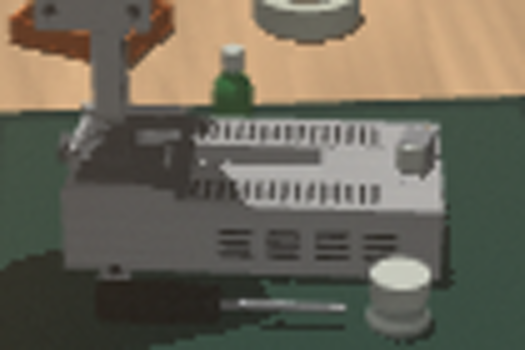

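View pics/scene2.png

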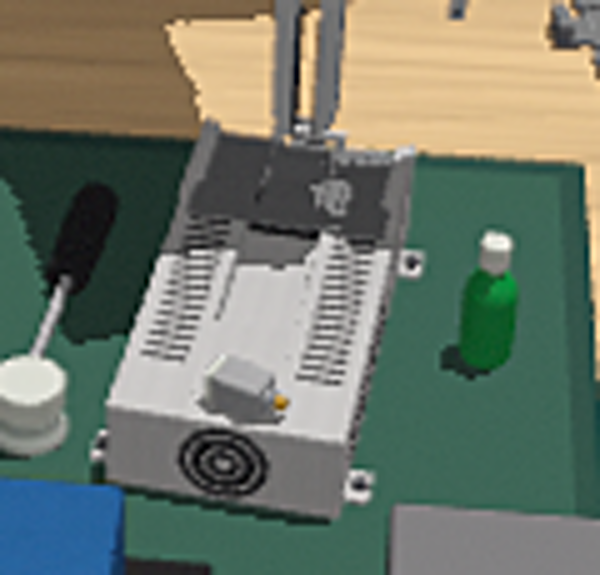

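The fingers are centred over the pad at (320,235) in the wrist view and still closing. Next I'll finish closing and descend to the pad.

Emit:
jog_arm(rows=[0,0,0,0,0,0,1,0,0,0,0,0,0,1,0,0,-0.004,0,0,0,1,0,0,-0.004,0,0,0,1,0,0,-0.004,0,0,0,1,0,0,-0.003,0,0,0,1,0,0,0,0,0,0,1])

```text
time_s: 3.38
ee_pos: [0.4509, 0.1415, 0.0626]
eef_rot: [-2.779, 1.57, -2.902]
force: [0.2, -0.3, 0.2]
grip_width: 0.0002
```

Emit:
jog_arm(rows=[0,0,-0.002,0,0,0,1,0,0,-0.002,0,0,0,1,0,0,0,0,0,0,1])

```text
time_s: 3.63
ee_pos: [0.4513, 0.1416, 0.0592]
eef_rot: [-2.803, 1.571, -2.925]
force: [0.1, -0.2, 1.9]
grip_width: 0.0006
```

Emit:
jog_arm(rows=[0,0,-0.002,0,0,0,1,0,0,-0.002,0,0,0,1,0,0,0,0,0,0,1])

```text
time_s: 3.88
ee_pos: [0.4511, 0.1417, 0.0553]
eef_rot: [3.103, 1.57, 2.98]
force: [-3.5, 0.9, 6.1]
grip_width: 0.0005
```

Emit:
jog_arm(rows=[0,0,-0.001,0,0,0,1,0,0,0,0,0,0,1,0,0,0,0,0,0,1])

```text
time_s: 4.13
ee_pos: [0.4511, 0.1417, 0.0546]
eef_rot: [2.931, 1.57, 2.809]
force: [-4.4, -0.9, 7.3]
grip_width: 0.0006
```

Emit:
jog_arm(rows=[0.001,0,-0.001,0,0,0,1,0.003,-0.0004,0,0,0,0,1,0.003,-0.0004,0,0,0,0,1,0,0,0,0,0,0,1])

```text
time_s: 4.47
ee_pos: [0.4586, 0.141, 0.0539]
eef_rot: [0.943, 1.57, 0.82]
force: [-3.8, -0.5, 10.2]
grip_width: 0.0003
```

Emit:
jog_arm(rows=[0.004,-0.0005,0,0,0,0,1,0.004,-0.0005,0,0,0,0,1,0.004,-0.0005,0,0,0,0,1,0.004,-0.0005,0,0,0,0,1,0,0,0,0,0,0,1])

```text
time_s: 4.88
ee_pos: [0.4748, 0.1389, 0.0539]
eef_rot: [0.642, 1.57, 0.519]
force: [-1.6, 0.4, 9.4]
grip_width: 0.0007
```

```bash
cat > look.py <<'E'
import sys
from station import ctrl
import cv2,numpy as np
k=sys.argv[1]
o=ctrl.get_obs(); print(o["ee_pos"],o["force"],o["time_s"])
for n,(a,b,c,d_) in {"side":(150,220,285,390),"scene":(170,285,310,430)}.items():
    m=ctrl.camera_model(n); p,d=ctrl.camera(n); np.savez(f"{n}{k}.npz",p=p,d=d,K=m["K"],dist=m["dist"],E=m["extrinsics"])
    cv2.imwrite(f"pics/{n}{k}.png",cv2.resize(p[a:b,c:d_,::-1],None,fx=5,fy=5,interpolation=cv2.INTER_CUBIC))
E
python3 look.py 3
```

```text
[0.47482035 0.13891697 0.05394563] [-1.64396789  0.42648251  9.3845797 ] 4.8833
```

View pics/side3.png

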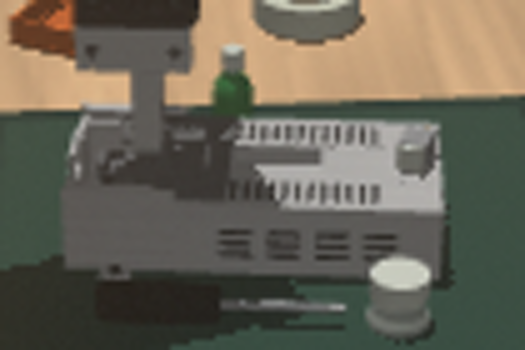

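View pics/scene3.png

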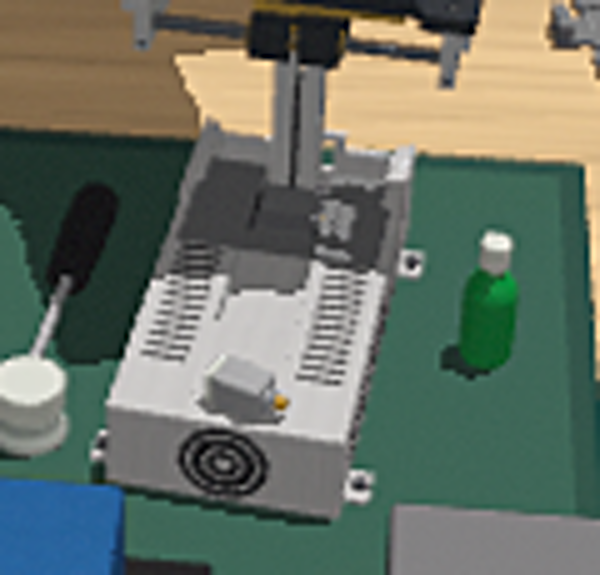

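The scene crop shows the cover sliding: its +x edge has moved down to about y 270. It is past the keeper, so I'll ease the press a little and keep pushing on the ridge.

Emit:
jog_arm(rows=[0.005,-0.0006,0.001,0,0,0,1,0.005,-0.0006,0.001,0,0,0,1,0.005,-0.0006,0,0,0,0,1,0.005,-0.0006,0,0,0,0,1,0.005,-0.0006,0,0,0,0,1])

```text
time_s: 5.4
ee_pos: [0.4996, 0.1358, 0.0554]
eef_rot: [-2.99, 1.571, -3.113]
force: [-2.0, 0.1, 5.3]
grip_width: 0.0005
```

Emit:
jog_arm(rows=[0.005,-0.0006,0,0,0,0,1,0.005,-0.0006,0,0,0,0,1,0.005,-0.0006,0,0,0,0,1,0.005,-0.0006,0,0,0,0,1,0,0,0,0,0,0,1])

```text
time_s: 5.82
ee_pos: [0.5204, 0.1332, 0.0555]
eef_rot: [0.152, 1.57, 0.029]
force: [3.1, -0.1, 3.8]
grip_width: 0.0005
```

```bash
python3 look.py 4
```

```text
[0.52041128 0.13322479 0.05551493] [ 3.11939907 -0.06102359  3.84923986] 5.8167
```

View pics/scene4.png

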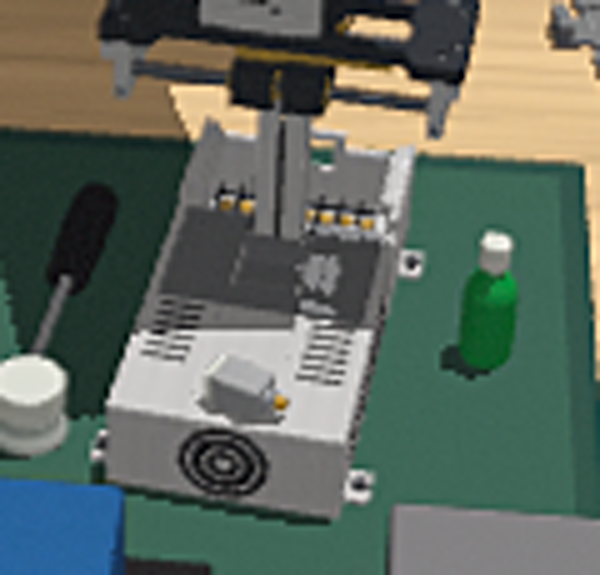

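The well terminals now show at (225–375,200–220) in the scene crop, and the cover has moved about 68 mm. I'll push about 16 mm more so the tail clears too.

Emit:
jog_arm(rows=[0.004,-0.0005,0,0,0,0,1,0.004,-0.0005,0,0,0,0,1,0.004,-0.0005,0,0,0,0,1,0.003,-0.0004,0,0,0,0,1,0.002,-0.0002,0,0,0,0,1,0,0,0,0,0,0,1])

```text
time_s: 6.42
ee_pos: [0.5367, 0.1312, 0.0554]
eef_rot: [0.11, 1.57, -0.013]
force: [-0.4, -0.6, 4.9]
grip_width: 0.0005
```

Emit:
jog_arm(rows=[-0.002,0.0002,0.002,0,0,0,1,0,0,0.003,0,0,0,1,0,0,0.005,0,0,0,1,0,0,0.02,0,0,0,1,-0.01,0,0.03,0,0,0,1,-0.01,0,0.03,0,0,0,1,0,0,0.03,0,0,0,1,0,0,0.03,0,0,0,1])

```text
time_s: 7.08
ee_pos: [0.5135, 0.1315, 0.2073]
eef_rot: [-2.83, 1.571, -2.952]
force: [1.1, 0.2, 1.0]
grip_width: 0.0005
```

Emit:
jog_arm(rows=[-0.03,0,0.02,0,0,0,1,-0.02,0,0.01,0,0,0,1,0,0,0,0,0,0,1,0,0,0,0,0,0,1])

```text
time_s: 7.42
ee_pos: [0.464, 0.1316, 0.2364]
eef_rot: [0.306, 1.569, 0.184]
force: [0.6, 0.6, -0.7]
grip_width: 0.0007
```

```bash
python3 look.py 5; python3 - <<'E'
from station import ctrl
import cv2,numpy as np
m=ctrl.camera_model("wrist"); p,d=ctrl.camera("wrist"); np.savez("w5.npz",p=p,d=d,K=m["K"],dist=m["dist"],E=m["extrinsics"])
cv2.imwrite("pics/w5.png",p[:,:,::-1])
E
```

```text
[0.46403176 0.13160993 0.2363712 ] [ 0.64778314  0.6088774  -0.70232561] 7.4167
```

View pics/scene5.png

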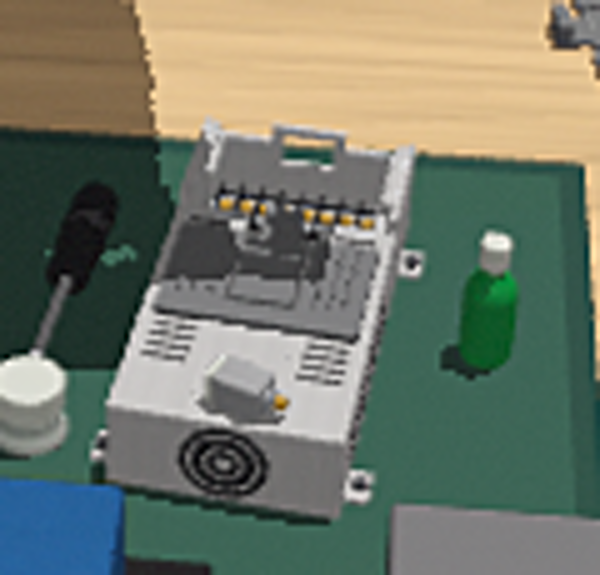

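View pics/w5.png

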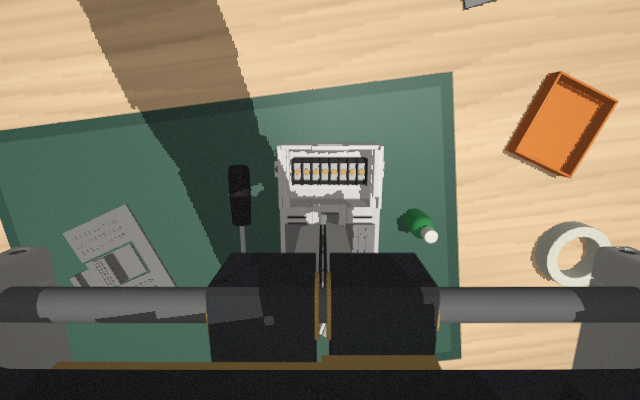

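```bash
python3 - <<'E'
from h import *
a=np.radians(-7); c,s=np.cos(a),np.sin(a)
# supply origin from seated pad: axis point (.480,.138), keeper top centre x=-116 ~ world .423
def sup(P,o): d=P[...,:2]-o; return np.stack([d[...,0]*c+d[...,1]*s,-d[...,0]*s+d[...,1]*c,P[...,2]],-1)*1000
# origin: pad seated centre (.4535,.1413) is supply (-90,0)
o=np.array([.4535,.1413])+0.090*np.array([c,s]); print(o)
for f in ["w1.npz","w5.npz","scene5.npz","scene0.npz"]:
    P,p=pts(f); S=sup(P,o); print(f)
    for y0 in (0,-40,40,25):
        m=(abs(S[...,1]-y0)<4)&(S[...,0]>-125)&(S[...,0]<130)&(S[...,2]>10)
        Q=S[m]; b=np.arange(-125,130,5)
        print(y0,' '.join(f"{x}:{np.median(Q[(Q[:,0]>=x)&(Q[:,0]<x+5),2]):.0f}" for x in b if ((Q[:,0]>=x)&(Q[:,0]<x+5)).any()))
P,p=pts("scene5.npz")
cv2.imwrite("pics/s5c.png",cv2.resize(p[200:255,335:400,::-1],None,fx=10,fy=10,interpolation=cv2.INTER_CUBIC))
E
```

```text
[0.54282915 0.13033176]
w1.npz
0 -125:60 -120:366 -115:385 -110:377 -105:52 -100:59 -95:59 -90:59 -85:62 -80:59 -75:52 -70:52 -65:53 -60:53 -55:53 -50:52 -45:53 -40:38 -35:38 -30:37 -25:38 -20:38 -15:38 -10:38 -5:38 0:38 5:38 10:38 15:37 20:38 25:38 30:37 35:38 40:45 45:49 50:49 90:69 95:70 100:69 105:69
-40 -120:366 -115:385 -110:54 -105:53 -100:53 -95:53 -90:53 -85:53 -80:53 -75:53 -70:53 -65:53 -60:53 -55:53 -50:53 -45:53 -40:50 -35:49 -30:50 -25:49 -20:50 -15:50 -10:50 -5:50 0:50 5:49 10:50 15:49 20:50 25:50 30:50 35:50 40:50 45:50 50:50 100:50 105:49 110:50 115:50
40 -125:367 -120:368 -115:375 -110:374 -105:363 -100:317 -95:341 -90:335 -85:331 -80:329 -75:53 -70:54 -65:53 -60:54 -55:53 -50:53 -45:53 -40:49 -35:50 -30:50 -25:49 -20:50 -15:50 -10:50 -5:50 0:49 5:50 10:50 15:50 20:49 25:50 30:50 35:50 40:50 45:50 50:49 100:50 105:50 110:50 115:50
25 -120:366 -115:385 -110:377 -105:53 -100:53 -95:53 -90:53 -85:53 -80:53 -75:53 -70:53 -65:53 -60:53 -55:53 -50:53 -45:53 -40:50 -35:50 -30:50 -25:50 -20:50 -15:50 -10:50 -5:50 0:50 5:50 10:50 15:50 20:50 25:50 30:50 35:50 40:50 45:49 50:
[... 2556 characters left out ...]
80:51 85:50 90:51 95:51 100:51 105:51 110:47 115:33 120:40
40 -125:48 -115:52 -110:53 -105:51 -100:54 -95:54 -90:54 -85:54 -80:54 -75:55 -70:54 -65:54 -60:53 -55:53 -50:55 -45:52 -40:51 -35:52 -30:52 -25:50 -20:51 -15:51 -10:49 -5:52 0:50 5:50 10:51 15:50 20:49 25:51 30:51 35:52 40:49 45:51 50:51 55:49 60:50 65:49 70:50 75:50 80:50 85:49 90:50 95:50 100:51 105:51 110:49 115:33 120:31
25 -115:54 -110:54 -105:55 -100:54 -95:53 -90:56 -85:54 -80:53 -75:53 -70:55 -65:54 -60:55 -55:54 -50:54 -45:53 -40:52 -35:50 -30:50 -25:51 -20:52 -15:51 -10:52 -5:50 0:50 5:52 10:50 15:50 20:50 25:50 30:50 35:51 40:50 45:50 50:50 55:50 60:51 65:50 70:49 75:51 80:50 85:50 90:49 100:51 105:53 110:51 115:35 120:32
```

View pics/s5c.png

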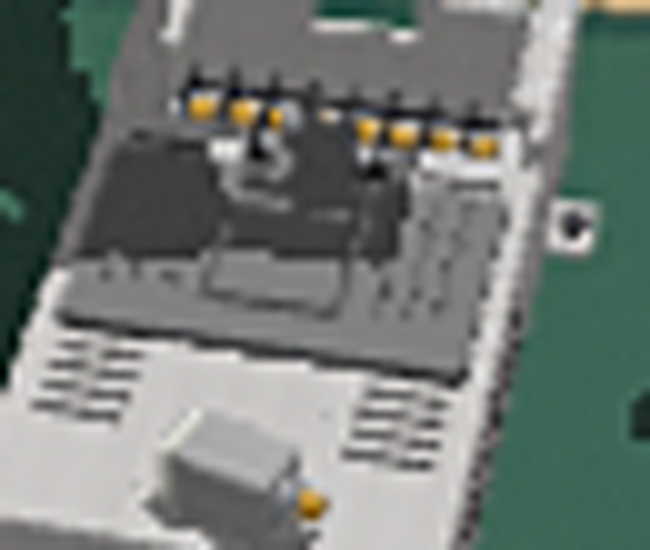

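View pics/side5.png

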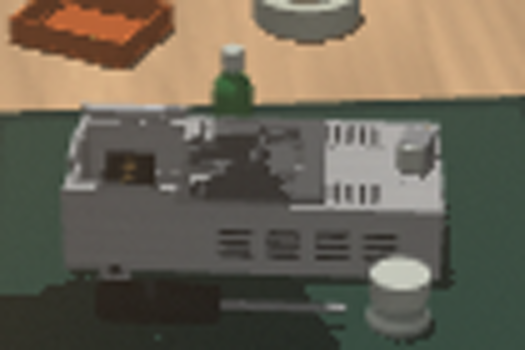

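The cover's plate now spans about x -31 to +42 in the supply frame, with its top level at z ≈ 53. The tail ends near -45, which clears the well's edge at -48. The motor is where it was and the robot is clear, so I'm handing in.

```bash
python3 - <<'E'
from station import ctrl
print(ctrl.hand_in())
E
```

```text
the job is handed in; nothing more can be done
None
```

The terminal cover is off its seat and lying flat on the deck, with the whole well open. I handed the job in at about 7.6 s; hand-in reports no verdict.

- **What I did:** With the fingers shut, I pressed the snap tab's pad down about 5 mm (about 7 N, up to 10 N as the push began). I then slid the cover about 84 mm along the supply's +x by its ridge, easing the press after about 24 mm of push, once the barb was past the keeper. I lifted clear without pinching or lifting the cover.
- **Final checks:** In the supply's frame the cover's origin is at about x = +6 mm, against the -14 mm required. Its top is level at z ≈ 53 mm. The tail end is at about -45 mm and the well's edge at -48 mm, so it clears by only about 3 mm with calibration good to about 2 mm. The row of screw terminals shows in the wrist, scene and side views.
- **Bystanders:** The motor measured in the same place before and after. The glue, driver, jar, tape and tray look unmoved in the pictures. I did not check the chassis again at the end, but the arm never went near it.
- **Failed or conflicting checks:** No check failed. The depth readings were noisy by 1–2 mm, and a few scene-camera strips behind the gripper gave no usable height.

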